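# Lock out the measuring machine and put the setting masters away

### The arm

A 6-joint arm with a two-finger parallel gripper is mounted at the origin on the work surface. World frame = base frame: x ahead of the robot, y to its left, z up, the work surface at z = 0. Lengths are in m, angles in rad, forces in N, time in s.
With the tool pointing down it reaches from about 0.4 to 0.825 m from the base axis. Payload 7 kg.
Tool frame: the origin (TCP) lies at the very end of the fingers, on their centre line; the grasp point (between the pads) lies 19 mm behind it; z points along the fingers, y is the line along which they close (so a half turn about z gives the same grasp; the last joint's range is limited). The gripper opens to 88 mm and grips with 3 to 60 N. Pads are 19 mm wide; open, the fingers measure 130 mm over their backs; the gripper's body (78 mm by 193 mm) begins 47 mm behind the grasp point.
Start: joints at [1.563, 0.359, 0.012, 0, -1.224, -0.288], TCP at [0.197, 0.646, 0.227] pointing down, gripper open.
Joint ranges: [-3.07, 3.07], [-1.43, 2.12], [-1.02, 1.25], [-3.03, 1.67], [-3.05, -0], [-3.03, 3.03]. Speed limits (rad/s): [2.39, 2.39, 3.01, 3.14, 3.14, 3.14].

### API

Orientations are given as [roll, pitch, yaw] about the fixed x, y, z axes, in that order (R = Rz(yaw) Ry(pitch) Rx(roll)).
In Python, from cell import arm gives the robot as it stands.
- The arm moves only by the shell command python3 -m handwheel 'ROWS' [FORCE]. ROWS is JSON, a list of rows, each a list of 3 entries, a list of its own where there are three numbers: the shift along the tool's x, y, z each as a share of 20 mm, from -1 to 1, then the turn, a rotation vector about the tool's x, y, z each as a share of 0.1 rad, from -1 to 1, then the opening, from -1 (shut) to 1 (fully open). In form: [[[x, y, z], [wx, wy, wz], jaw], ...]. A call has 1 to 20 rows; each row shifts and turns the commanded pose from where the row before left it, along the tool's axes as they then stand; what a row does not reach is not made up. A row lasts 1/8 s, in which the tool goes at most 62.5 mm and 10.7 degrees, less where a joint would pass 70% of its speed; a pose out of reach is approached as far as the arm can. A call with a number of a shift or a turn outside -1 to 1 is refused whole. A call with a gripper value outside its range is refused whole. The fingers move at their own pace and stop on an object; FORCE is the grip in N (left out, the last holds). Time passes only in rows, so rows that do not move let the fingers close. It gives the time, the measured TCP pose, the force, the opening and the grip force at its end, in the units of the state.
- arm.get_obs(): the state, without advancing time (a new reading comes with each control period).
- arm.read_camera(name): name is "side" or "top"; returns the picture (420x560x3 uint8, blue, green, red); there is no depth.
- arm.camera_info(name): a dict with "fx", "fy", "cx", "cy" (pixels), "k1" (the pictures are not rectified: a ray, as slopes to the right and down, at radius r is drawn at 1 + k1 r^2 times it, then the intrinsics apply), "view" (4x4, takes a point from world to camera coordinates). Camera axes: x right, y up, looking along -z (the intrinsics and any distortion apply to the point x, -y, -z); pixel columns grow to the right and rows downward; lengths in m; the calibration is good to about 2 mm. A picture is of the moment at which its call begins. camera_info takes no time and is no camera call.
- arm.finish_job(): hands the job in; it is judged then, once.
Trained networks look in the newest picture that a camera, given by its name, has taken for a name from the list of things; names that differ only in an ending like _2 or _b are one class to them, and where a whole thing is asked for, a point or a joint stands for the part that bears it (a point fixed in the world has none). Each returns a list of dicts, best first, with "conf" (0 to 1); they miss things now and then, are a little off and sometimes report something else, mostly with a low value. They report only what shows in the picture. A call takes as long as a camera call. They do not tell look-alikes from the thing itself.
- arm.regions_of(camera, thing): "pixels" (420x560 bool, what is visible of it) and "uv" ([column, row] in pixels, amid what is visible of it).
- arm.tip_of(camera, thing): "uv" ([column, row] in pixels: a listed point, or the origin of a listed thing).
The state is a dict: "clock": time; "joint_pos": joint angles; "qd": joint speeds; "joint_efforts": joint torques, N m; "eef_pos": TCP position; "tcp_rot": TCP orientation; "force": force on the tool from outside, world axes, zero at the start; "ft_torque": the same for the moment, N m; "opening": opening from 0.0 (shut) to 1.0 (fully open); "gripper_force": force on a finger pad.
Only numpy, scipy, OpenCV 4.12 (cv2) and the standard library are available. Lean on these libraries where they do the work, as an engineer would, in place of code of your own. Each camera call takes 0.05 s, during which the arm holds its last target. There are 200 camera calls.

### The job

Lock out the measuring machine first: press its mushroom stop fully down so that it stays down. With the stop down all the while, slide the gauge case's cover fully open, move every setting master from the bin into the case's compartment so that none lies on another, and slide the cover fully shut over them. Last, twist the stop's head clockwise until it has come all the way up again, and leave the bottle and the upright plug gauge standing where they are.

Things in the scene. Friction and masses are not known exactly. Their poses are not given: they have to be found in the camera images.
- stop_box: grey control box 76 x 76 x 60 mm fixed to the bench, with the mushroom stop on its top (a flat 4 mm collar, 38 mm across, round its stem); origin at the centre of its underside, z up
- stop (a joint): how far the stop's head is pressed down, m: 0 up, 0.008 fully down; about 6 N press it and it stays where it is left. Twisting the head lifts it back up
- stop_head (a joint): how far the stop's head is twisted clockwise seen from above, rad, 0 to 1.2: starts at 0, stays where it is left; twisting from 0 to 0.9 rad lifts a pressed head from fully down to fully up (8 mm), so the hand must be able to follow it up
- stop_top (a point): centre of the top of the stop's round red head, which is 44 mm across and 20 mm thick; its top is 102 mm above the bench when up, 94 mm when down; there are 10 to 18 mm between the head's underside and the 4 mm collar below it
- case: gauge case, fixed: an open-topped compartment with 6 mm aluminium walls, inside 140 mm (case x) by 230 mm (case y), floor 5 mm and wall tops 82 mm above the bench; behind it (case +x, from 76 to 230 mm) a closed grey deck of the same height that carries the cover when it is open. Origin under the centre of the compartment, on the bench; x points the way in which the cover opens, z up
- cover (a joint): opening of the flat cover along the case's x, m: 0 fully shut over the compartment, 0.15 fully open over the deck; starts part open; about 2 N slide it. The cover is a plate 152 x 240 x 6 mm, underside 83 mm above the bench
- cover_grip (a point): point in the cover's upright black grip rib at the middle of the cover: the rib is 14 mm thick along the case's x, 80 mm long along the case's y, from 89 to 121 mm above the bench; this point is 108 mm above the bench, on the rib's middle
- bin: shallow grey plastic bin, fixed, 180 (x) x 280 (y) x 38 mm, walls and floor 4 to 5 mm; origin at the centre of its underside, z up
- master1: setting master: plain steel bar 94 x 36 x 18 mm with an upright black plastic grip (50 mm along the bar, 16 mm thick, from 18 to 72 mm above the underside, centred); 0.3 to 0.6 kg; origin at the centre of the bar's underside, x along the bar, y across the bar and the thin way of the grip, z up. It starts standing in the bin. May be absent
- master2: setting master: plain steel bar 94 x 36 x 18 mm with an upright black plastic grip (50 mm along the bar, 16 mm thick, from 18 to 72 mm above the underside, centred); 0.3 to 0.6 kg; origin at the centre of the bar's underside, x along the bar, y across the bar and the thin way of the grip, z up. It starts standing in the bin. May be absent
- master3: setting master: plain steel bar 94 x 36 x 18 mm with an upright black plastic grip (50 mm along the bar, 16 mm thick, from 18 to 72 mm above the underside, centred); 0.3 to 0.6 kg; origin at the centre of the bar's underside, x along the bar, y across the bar and the thin way of the grip, z up. It starts standing in the bin. May be absent
- master4: setting master: plain steel bar 94 x 36 x 18 mm with an upright black plastic grip (50 mm along the bar, 16 mm thick, from 18 to 72 mm above the underside, centred); 0.3 to 0.6 kg; origin at the centre of the bar's underside, x along the bar, y across the bar and the thin way of the grip, z up. It starts standing in the bin. May be absent
- bottle: bystander: white bottle 60 mm across, 130 mm tall, origin under its centre; leave it standing
- plug_gauge: bystander: upright plug gauge, 48 mm steel foot with a thin black handle, 105 mm tall, origin under its centre; leave it standing
There are look-alikes about, which are no part of the job. Leave any blue look-alike of the stop_box alone.

How it is judged:
On the way, in this order (a step that is already met when the one before it is completed fails the run):
1. the stop is pressed down (value of joint stop above 0.0062 m), for 0.2 s.
2. with the stop down, the cover is slid fully open (value of joint stop above 0.0062 m and value of joint cover above 0.135 m), for 0.2 s.
3. with the stop down, every master is in the compartment (value of joint stop above 0.0062 m and x of master1 in the frame of case between -0.065 and 0.065 m and y of master1 in the frame of case between -0.112 and 0.112 m and z of master1 in the frame of case between 0 and 0.04 m and x of master2 in the frame of case between -0.065 and 0.065 m and y of master2 in the frame of case between -0.112 and 0.112 m and z of master2 in the frame of case between 0 and 0.04 m and x of master3 in the frame of case between -0.065 and 0.065 m and y of master3 in the frame of case between -0.112 and 0.112 m and z of master3 in the frame of case between 0 and 0.04 m and x of master4 in the frame of case between -0.065 and 0.065 m and y of master4 in the frame of case between -0.112 and 0.112 m and z of master4 in the frame of case between 0 and 0.04 m), for 0.2 s.
4. with the stop down, the cover is fully shut over the masters (all of step 3 and value of joint cover below 0.005 m), for 0.2 s.
5. the head is twisted clockwise and has come up (value of joint stop_head above 0.7 rad and value of joint stop below 0.0016 m and value of joint cover below 0.005 m), for 0.2 s.
At the end, for the whole second after the job is handed in: Every master that is present rests in the case's compartment, its origin less than 40 mm above the bench and inside the walls; the cover is shut to within 5 mm; the stop's head has been twisted by more than 0.7 rad and is up to within 1.6 mm (all of step 5 and x of master1 in the frame of case between -0.065 and 0.065 m and y of master1 in the frame of case between -0.112 and 0.112 m and z of master1 in the frame of case between 0 and 0.04 m and x of master2 in the frame of case between -0.065 and 0.065 m and y of master2 in the frame of case between -0.112 and 0.112 m and z of master2 in the frame of case between 0 and 0.04 m and x of master3 in the frame of case between -0.065 and 0.065 m and y of master3 in the frame of case between -0.112 and 0.112 m and z of master3 in the frame of case between 0 and 0.04 m and x of master4 in the frame of case between -0.065 and 0.065 m and y of master4 in the frame of case between -0.112 and 0.112 m and z of master4 in the frame of case between 0 and 0.04 m and linear speed of each of master1, master2, master3, master4 below 0.03 m/s); the robot touches nothing.
It fails at once if the bottle or the upright plug gauge is knocked over or shoved more than 60 mm (angle between any of bottle, plug_gauge's own z axis and vertical above 0.6 rad or distance of any of bottle, plug_gauge from where it was at the start of the episode above 0.06 m).
Of master1, master2, master3, master4 only 3 to 4 are there at a start; the rules pass over those that are not, and their reading is None.
At some moment in a run one of master1, master2, master3, master4 may be knocked a few centimetres aside while the robot is not near it.
Once in a run the grip may slacken for a moment while it holds something.
It also fails if it takes over 192 s, if anything falls off the work surface, if the arm or the gripper's body presses on something with over 40 N, if the wrist force passes 120 N, or if a joint passes its speed limit or range.

## Working session

There is one attempt and no reset: what is moved stays moved. The work goes in short steps, Python scripts to look and compute and a shell command to move; the robot and the scene stay as the last step left them, time stands still between calls to the robot, and variables do not carry over. Pictures are saved under pics/ and viewed, at most 14 in all, crops included, and the job is handed in when it is done.

```bash
mkdir -p pics; ls; cat > h.py <<'E'
import numpy as np, cv2
from cell import arm
from scipy.spatial.transform import Rotation as R
def ray(cam,uv):
    c=arm.camera_info(cam);K=np.array([[c["fx"],0,c["cx"]],[0,c["fy"],c["cy"]],[0,0,1.]])
    p=cv2.undistortPoints(np.array([[uv]],float),K,np.array([c["k1"],0,0,0,0.]))[0,0]
    V=np.array(c["view"]);d=V[:3,:3].T@np.array([p[0],-p[1],-1]);return -V[:3,:3].T@V[:3,3],d/np.linalg.norm(d)
def atz(cam,uv,z):
    o,d=ray(cam,uv);return o+d*(z-o[2])/d[2]
def tri(uv1,uv2,c1="top",c2="side"):
    o,d=ray(c1,uv1);p,e=ray(c2,uv2)
    s=np.linalg.lstsq(np.c_[d,-e],p-o,rcond=None)[0];a=o+s[0]*d;b=p+s[1]*e
    return (a+b)/2,np.linalg.norm(a-b)
def proj(cam,P):
    c=arm.camera_info(cam);V=np.array(c["view"]);q=V[:3,:3]@np.array(P)+V[:3,3]
    x,y=q[0]/-q[2],-q[1]/-q[2];f=1+c["k1"]*(x*x+y*y);return np.array([c["fx"]*x*f+c["cx"],c["fy"]*y*f+c["cy"]])
E
python3 - <<'E'
from h import *
for n in("top","side"):
    cv2.imwrite(f"pics/{n}0.png",arm.read_camera(n)); c=arm.camera_info(n); print(n,c["fx"],c["k1"],ray(n,(280,210)))
    for t in("stop_box","stop_top","cover_grip","case","bin","master1","bottle","plug_gauge"):
        print(n,t,[(np.round(d["uv"]).tolist(),round(d["conf"],2)) for d in arm.tip_of(n,t)])
print(arm.get_obs())
E
```

```text
pics
top 405.2138699375113 -0.03892987229146623 (array([ 0.31920938, -0.09004153,  1.13713622]), array([ 0.18510418,  0.03022387, -0.98225402]))
top stop_box [([264.0, 200.0], 0.69), ([338.0, 290.0], 0.69), ([212.0, 160.0], 0.67)]
top stop_top [([338.0, 292.0], 0.63), ([202.0, 145.0], 0.56), ([260.0, 187.0], 0.49)]
top cover_grip [([345.0, 191.0], 0.75), ([207.0, 214.0], 0.3)]
top case [([342.0, 223.0], 0.66), ([167.0, 224.0], 0.64)]
top bin [([180.0, 222.0], 0.61), ([257.0, 143.0], 0.22)]
top master1 [([184.0, 216.0], 0.92), ([207.0, 215.0], 0.91), ([170.0, 224.0], 0.63), ([148.0, 231.0], 0.61)]
top bottle [([256.0, 142.0], 0.8), ([148.0, 233.0], 0.4), ([187.0, 217.0], 0.38)]
top plug_gauge [([427.0, 178.0], 0.91), ([260.0, 190.0], 0.41)]
side 440.9005536431713 -0.12006615660490107 (array([-0.14616704, -0.84253602,  0.90959292]), array([ 0.50339129,  0.60668909, -0.6152443 ]))
side stop_box [([284.0, 225.0], 0.9), ([282.0, 185.0], 0.85), ([260.0, 298.0], 0.79)]
side stop_top [([286.0, 198.0], 0.7), ([258.0, 271.0], 0.69), ([222.0, 190.0], 0.69), ([208.0, 185.0], 0.59)]
side cover_gr
[... 334 characters left out ...]
413.0, 303.0], 0.76)]
{'clock': 0.9, 'joint_pos': array([ 1.56309604e+00,  3.58561225e-01,  1.18666696e-02,  2.51887301e-06,
       -1.22412599e+00, -2.88146473e-01]), 'qd': array([ 0.00042951,  0.00046801, -0.00010117,  0.00172362, -0.00113261,
       -0.00013871]), 'joint_efforts': array([ 5.57013045e-04, -5.82359147e+01,  2.93300235e+01,  7.00235724e+00,
        1.24907139e-02, -2.58197593e-05]), 'eef_pos': array([0.19677821, 0.64562906, 0.22657226]), 'tcp_rot': array([ 3.14157011e+00, -9.15293809e-06, -2.95845905e-01]), 'force': array([-0.17298743,  0.19397081,  0.25383295]), 'ft_torque': array([-0.02449393, -0.01068768,  0.00064739]), 'gripper_force': 0.0, 'opening': 1.0008105882879488}
```

View pics/top0.png

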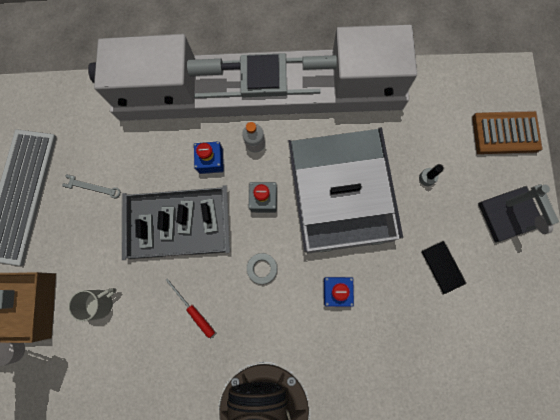

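View pics/side0.png

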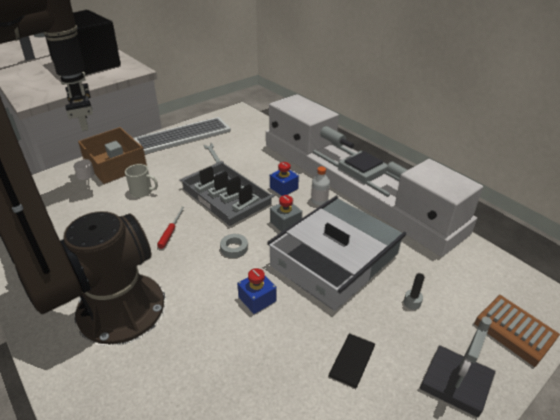

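Top view: the grey stop is at (262,193), with blue look-alikes at (208,153) and (340,291). The bin holds 4 masters at (142,230), (166,222), (184,217) and (208,214). The case is at (347,190), with the cover part open and opening away from the robot. The bottle is at (253,138) and the plug gauge at (430,178). In the side view the grey stop is at (286,203). Next I'll fit poses from silhouettes in both views.

```bash
cat >> h.py <<'E'
from scipy.optimize import minimize
def box(x0,x1,y0,y1,z0,z1): return np.array([[x,y,z] for x in(x0,x1) for y in(y0,y1) for z in(z0,z1)])
MASTER=[box(-.047,.047,-.018,.018,0,.018),box(-.025,.025,-.008,.008,.018,.072)]
COVER=[box(-.076,.076,-.12,.12,0,.006),box(-.007,.007,-.04,.04,.006,.038)]
BIN=[box(-.09,.09,-.14,.14,0,.038)]
CASE=[box(-.076,.230,-.121,.121,0,.082)]
t=np.linspace(0,2*np.pi,24,endpoint=False)
def cyl(r,z0,z1): return np.array([[r*np.cos(a),r*np.sin(a),z] for a in t for z in(z0,z1)])
def sil(cam,boxes,p,S=4):
    m=np.zeros((420*S,560*S),np.uint8);c,s=np.cos(p[3]),np.sin(p[3])
    for b in boxes:
        w=b@np.array([[c,s,0],[-s,c,0],[0,0,1]])+p[:3]
        h=cv2.convexHull(np.array([proj(cam,q) for q in w],np.float32)*S+S/2);cv2.fillConvexPoly(m,np.round(h).astype(int),1)
    return cv2.resize(m.astype(np.float32),(560,420),interpolation=cv2.INTER_AREA)
def fit(boxes,masks,p0,free=(0,1,2,3),step=(.008,.008,.006,.15)):
    free=list(free);p0=np.array(p0,float)
    def full(q): p=p0.copy();p[free]=q;return p
    def cost(q):
        s=0
        for cam,m in masks.items(): r=sil(cam,boxes,full(q));s+=np.abs(r-m).sum()/m.sum()
        return s/len(masks)
    sx=np.vstack([p0[free]]+[p0[free]+np.eye(len(free))[i]*step[f] for i,f in enumerate(free)])
    r=minimize(cost,p0[free],method="Nelder-Mead",options=dict(initial_simplex=sx,maxiter=150,xatol=2e-4,fatol=1e-4));return full(r.x),r.fun
def regs(cam,t,cmin=.3): return [d for d in arm.regions_of(cam,t) if d["conf"]>cmin]
E
cat > look0.py <<'E'
from h import *
import pickle
D={}
for n in("top","side"):
    arm.read_camera(n)
    for t in("stop_box","stop_top","cover_grip","case","bin","master1","bottle","plug_gauge","cover"):
        D[n,t]=arm.regions_of(n,t); print(n,t,[(np.round(d["uv"]).tolist(),int(d["pixels"].sum()),round(d["conf"],2)) for d in D[n,t]])
pickle.dump(D,open("D.pkl","wb"))
E
python3 look0.py
```

```text
top stop_box [([206.0, 157.0], 899, 0.72), ([266.0, 198.0], 888, 0.69), ([337.0, 290.0], 876, 0.65)]
top stop_top [([260.0, 190.0], 188, 0.76), ([340.0, 290.0], 265, 0.73), ([166.0, 226.0], 484, 0.68), ([202.0, 150.0], 210, 0.46), ([265.0, 199.0], 827, 0.42)]
top cover_grip [([345.0, 193.0], 5039, 0.9)]
top case [([344.0, 192.0], 11224, 0.86)]
top bin []
top master1 [([167.0, 224.0], 524, 0.89), ([208.0, 217.0], 439, 0.87), ([146.0, 232.0], 554, 0.58), ([186.0, 216.0], 468, 0.57), ([260.0, 189.0], 194, 0.19)]
top bottle [([254.0, 138.0], 538, 0.87), ([345.0, 194.0], 4968, 0.64), ([186.0, 212.0], 468, 0.43)]
top plug_gauge [([432.0, 176.0], 340, 0.54)]
top cover [([343.0, 193.0], 5080, 0.92)]
side stop_box [([260.0, 292.0], 1170, 0.87), ([284.0, 182.0], 691, 0.66), ([284.0, 215.0], 701, 0.55)]
side stop_top [([284.0, 201.0], 136, 0.59), ([286.0, 168.0], 101, 0.59), ([256.0, 277.0], 228, 0.47)]
side cover_grip [([340.0, 239.0], 3181, 0.76)]
side case [([333.0, 249.0], 9156, 0.8)]
side bin [([222.0, 199.0], 1972, 0.78), ([332.0, 249.0], 9225, 0.36)]
side master1 [([206.0, 177.0], 359, 0.89), ([235.0, 188.0], 358, 0.75), ([219.0, 185.0], 323, 0.66), ([242.0, 196.0], 397, 0.61)]
side bottle [([319.0, 188.0], 584, 0.58), ([220.0, 184.0], 395, 0.58), ([334.0, 246.0], 8994, 0.55)]
side plug_gauge [([416.0, 297.0], 427, 0.65)]
side cover [([338.0, 241.0], 3141, 0.95)]
```

```bash
cat > fit0.py <<'E'
from h import *
import pickle
D=pickle.load(open("D.pkl","rb"))
def near(n,t,uv): return min(D[n,t],key=lambda d:np.hypot(*(np.array(d["uv"])-uv)))
def show(nm,r): print(nm,np.round(r[0],4).tolist(),round(r[1],3))
for a,b in (((146,232),(206,177)),((167,224),(219,185)),((186,216),(235,188)),((208,217),(242,196))):
    m={"top":near("top","master1",a)["pixels"],"side":near("side","master1",b)["pixels"]}
    p=atz("top",a,.03)[:2]
    best=min((fit(MASTER,m,[*p,.006,y]) for y in (1.3,1.85)),key=lambda r:r[1]);show("master",best)
    show(" top only z=.005",fit(MASTER,{"top":m["top"]},[*best[0][:2],.005,best[0][3]],(0,1,3)))
c=lambda t:{"top":D["top",t][0]["pixels"],"side":D["side",t][0]["pixels"]}
show("cover",fit(COVER,c("cover"),[*atz("top",(345,193),.09)[:2],.083,.1]))
show("case",fit(CASE,c("case"),[*atz("top",(345,225),.04)[:2],0,.1],(0,1,2,3)))
HEAD=[cyl(.022,0,.02)]
hs=near("side","stop_top",(284,201))["pixels"];ht=near("top","stop_top",(260,190))["pixels"]
show("head",fit(HEAD,{"top":ht,"side":hs},[*atz("top",(262,193),.09)[:2],.082,0],(0,1,2)))
BODY=[box(-.038,.038,-.038,.038,0,.06),cyl(.022,.082,.102)]
show("box",fit(BODY,{"top":near("top","stop_box",(266,198))["pixels"]},[*atz("top",(266,198),.05)[:2],0,.05],(0,1,3)))
show("bottle",fit([cyl(.03,0,.09),cyl(.015,.09,.13)],c("bottle"),[*atz("top",(254,138),.06)[:2],0,0],(0,1)))
show("plug",fit([cyl(.024,0,.03),cyl(.008,.03,.105)],c("plug_gauge"),[*atz("top",(430,178),.02)[:2],0,0],(0,1)))
print("head tri",tri((262,193),(286,201)),"rib tri",tri((345.5,188.5),(336.5,234)))
print("case corners top, z=.082", [atz("top",u,.082).round(3).tolist() for u in ((306,249),(400,237),(382,129),(290,139))])
print("bin corners z=.038",[atz("top",u,.038).round(3).tolist() for u in ((124,260),(229,256),(226,188),(124,196))])
E
time python3 fit0.py
```

```text
Traceback (most recent call last):
  File "fit0.py", line 9, in <module>
    best=min((fit(MASTER,m,[*p,.006,y]) for y in (1.3,1.85)),key=lambda r:r[1]);show("master",best)
  File "fit0.py", line 9, in <genexpr>
    best=min((fit(MASTER,m,[*p,.006,y]) for y in (1.3,1.85)),key=lambda r:r[1]);show("master",best)
              ~~~^^^^^^^^^^^^^^^^^^^^^^
  File "h.py", line 39, in fit
    r=minimize(cost,p0[free],method="Nelder-Mead",options=dict(initial_simplex=sx,maxiter=150,xatol=2e-4,fatol=1e-4));return full(r.x),r.fun
  File "h.py", line 36, in cost
    for cam,m in masks.items(): r=sil(cam,boxes,full(q));s+=np.abs(r-m).sum()/m.sum()
                                  ~~~^^^^^^^^^^^^^^^^^^^
  File "h.py", line 29, in sil
    h=cv2.convexHull(np.array([proj(cam,q) for q in w],np.float32)*S+S/2);cv2.fillConvexPoly(m,np.round(h).astype(int),1)
                               ~~~~^^^^^^^
  File "h.py", line 15, in proj
    c=arm.camera_info(cam);V=np.array(c["view"]);q=V[:3,:3]@np.array(P)+V[:3,3]
ValueError: time passes only in moves, steps and waits

real	0m8.287s
user	0m3.710s
sys	0m0.507s
```

```bash
sed -i 's/arm.camera_info(cam)/INFO[cam]/; s/^from cell import arm/from cell import arm\nINFO={n:arm.camera_info(n) for n in ("top","side")}/' h.py
time python3 fit0.py; python3 -c "
from cell import arm;o=arm.get_obs();print(o['clock'])"
```

```text
master [0.4825, 0.3274, 0.0053, 3.2331] 0.153
 top only z=.005 [0.4824, 0.3278, 0.005, 3.2236] 0.054
master [0.504, 0.2674, 0.0041, 3.1235] 0.228
 top only z=.005 [0.5039, 0.266, 0.005, 3.1363] 0.06
master [0.5216, 0.2142, 0.003, 3.0857] 0.214
 top only z=.005 [0.5205, 0.2137, 0.005, 3.0593] 0.13
master [0.5209, 0.1461, 0.009, 0.1759] 0.141
 top only z=.005 [0.5209, 0.1469, 0.005, 0.1926] 0.095
cover [0.5657, -0.2293, 0.0822, 0.1085] 0.03
case [0.4953, -0.2395, 0.005, 0.1058] 0.052
head [0.5683, -0.0065, 0.0779, 0.0] 0.267
box [0.5659, -0.0107, 0.0, -0.044] 0.041
bottle [0.7391, 0.0134, 0.0, 0.0] 0.103
plug [0.6154, -0.4794, 0.0, 0.0] 0.141
head tri (array([ 0.56490633, -0.01202424,  0.09150717]), np.float64(0.003148413056474717)) rib tri (array([ 0.56619469, -0.23081618,  0.10317379]), np.float64(0.0003146033881456716))
case corners top, z=.082 [[0.413, -0.123, 0.082], [0.437, -0.368, 0.082], [0.736, -0.343, 0.082], [0.716, -0.09, 0.082]]
bin corners z=.038 [[0.399, 0.376, 0.038], [0.403, 0.085, 0.038], [0.594, 0.094, 0.038], [0.58, 0.385, 0.038]]
1.9
real	0m14.713s
user	0m16.657s
sys	0m2.972s
```

```bash
python3 -m handwheel '[[[0,0,0],[0,0,-1],-1],[[0,0,0],[0,0,-1],-1],[[0,0,0],[0,0,-0.96],-1],[[0.56,1,0],[0,0,0],-1],[[0.56,1,0],[0,0,0],-1],[[0.56,1,0],[0,0,0],-1],[[0.56,1,0],[0,0,0],-1],[[0.56,1,0],[0,0,0],-1],[[0.56,1,0],[0,0,0],-1],[[0.56,1,0],[0,0,0],-1],[[0.56,1,0],[0,0,0],-1],[[0.56,1,0],[0,0,0],-1],[[0.56,1,0],[0,0,0],-1],[[0.56,1,0],[0,0,0],-1],[[0.56,1,0],[0,0,0],-1],[[0.56,1,0],[0,0,0],-1],[[0.56,1,0],[0,0,0],-1],[[0.56,1,0],[0,0,0],-1],[[0.56,1,0],[0,0,0],-1],[[0,0,0],[0,0,0],-1]]' 20; python3 -c "
from cell import arm;print(arm.get_obs()['joint_pos'].round(3))"
```

```text
clock: 4.4
eef_pos: [0.3768, 0.3242, 0.2267]
tcp_rot: [-3.142, -0.0, -0.002]
force: [-0.5, -0.2, 0.7]
opening: 0.007
gripper_force: 0.0
[ 1.107  0.063 -0.37  -0.    -1.138  0.463]
```

```bash
python3 -m handwheel '[[[0.556,0.985,0.2],[0,0,0],-1],[[0.556,0.985,0.2],[0,0,0],-1],[[0.556,0.985,0.2],[0,0,0],-1],[[0.556,0.985,0.2],[0,0,0],-1],[[0.556,0.985,0.2],[0,0,0],-1],[[0.556,0.985,0.2],[0,0,0],-1],[[0.556,0.985,0.2],[0,0,0],-1],[[0.556,0.985,0.2],[0,0,0],-1],[[0.556,0.985,0.2],[0,0,0],-1],[[0.556,0.985,0.2],[0,0,0],-1],[[0.556,0.985,0.2],[0,0,0],-1],[[0.556,0.985,0.2],[0,0,0],-1],[[0.556,0.985,0.2],[0,0,0],-1],[[0.556,0.985,0.2],[0,0,0],-1],[[0.556,0.985,0.2],[0,0,0],-1],[[0.556,0.985,0.2],[0,0,0],-1],[[0.556,0.985,0.2],[0,0,0],-1],[[0,0,1],[0,0,0],-1],[[0,0,0.6],[0,0,0],-1],[[0,0,0],[0,0,0],-1]]'; python3 - <<'E'
from h import *
cv2.imwrite("pics/s1.png",cv2.resize(arm.read_camera("side")[130:270,210:390],None,fx=4,fy=4))
E
```

```text
clock: 6.9
eef_pos: [0.5645, -0.0091, 0.1256]
tcp_rot: [3.141, 0.002, 0.001]
force: [0.4, 0.5, 0.3]
opening: 0.004
gripper_force: 0.0
```

View pics/s1.png

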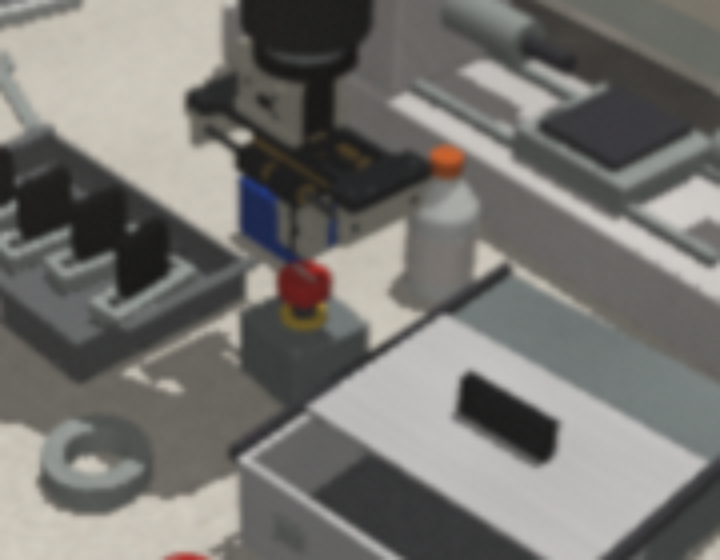

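The closed fingertips are right above the red head (crop 300,270). Pressing.

```bash
python3 -m handwheel '[[[0,0,0.9],[0,0,0],-1],[[0,0,0.2],[0,0,0],-1],[[0,0,0.1],[0,0,0],-1],[[0,0,0.1],[0,0,0],-1],[[0,0,0.1],[0,0,0],-1],[[0,0,0.1],[0,0,0],-1],[[0,0,0.05],[0,0,0],-1],[[0,0,0.05],[0,0,0],-1],[[0,0,0],[0,0,0],-1],[[0,0,0],[0,0,0],-1]]'
```

```text
clock: 8.2
eef_pos: [0.5655, -0.0091, 0.0947]
tcp_rot: [-3.141, -0.001, 0.0]
force: [1.7, 0.7, 2.3]
opening: 0.007
gripper_force: 1.4
```

```bash
python3 -m handwheel '[[[0,0,0.05],[0,0,0],-1],[[0,0,0.05],[0,0,0],-1],[[0,0,0],[0,0,0],-1],[[0,0,0],[0,0,0],-1]]'
```

```text
clock: 8.7
eef_pos: [0.5657, -0.009, 0.0939]
tcp_rot: [-3.142, -0.002, 0.001]
force: [-1.6, 2.3, 13.6]
opening: 0.003
gripper_force: 6.6
```

```bash
python3 -m handwheel '[[[0,0,-0.95],[0,0,0],-1],[[0,0,-0.95],[0,0,0],-1],[[0,0,-0.9],[0,0,0],-1],[[-0.16,0.935,0],[0,0,0],-1],[[-0.16,0.935,0],[0,0,0],-1],[[-0.16,0.935,0],[0,0,0],-1],[[-0.16,0.935,0],[0,0,0],-1],[[-0.16,0.935,0],[0,0,0],-1],[[-0.16,0.935,0],[0,0,0],-1],[[-0.16,0.935,0],[0,0,0],-1],[[-0.16,0.935,0],[0,0,0],-1],[[-0.16,0.935,0],[0,0,0],-1],[[-0.16,0.935,0],[0,0,-0.5],-1],[[-0.16,0.935,0],[0,0,-0.57],-1],[[-0.16,0.935,0],[0,0,0],-1],[[0,0,0],[0,0,0],-1],[[0,0,0.9],[0,0,0],-1],[[0,0,0.9],[0,0,0],-1],[[0,0,0.5],[0,0,0],-1],[[0,0,0],[0,0,0],-1]]'; python3 - <<'E'
from h import *
arm.read_camera("side"); arm.read_camera("top")
for n in("top","side"): print(n,[(np.round(d["uv"],1).tolist(),round(d["conf"],2)) for d in arm.tip_of(n,"stop_top")])
print(proj("side",[.5657,-.0105,.102]),proj("side",[.5657,-.0105,.094]))
cv2.imwrite("pics/s2.png",cv2.resize(arm.read_camera("side")[150:300,230:410],None,fx=4,fy=4))
E
```

```text
clock: 11.2
eef_pos: [0.5294, -0.2338, 0.102]
tcp_rot: [-3.141, 0.001, 0.107]
force: [-0.0, -1.5, 0.4]
opening: 0.002
gripper_force: 0.0
top [([340.6, 290.9], 0.71), ([203.8, 148.0], 0.66)]
side [([284.3, 164.6], 0.69), ([255.4, 272.4], 0.49)]
[285.41495088 198.03591489] [285.38682201 200.11687441]
```

View pics/s2.png

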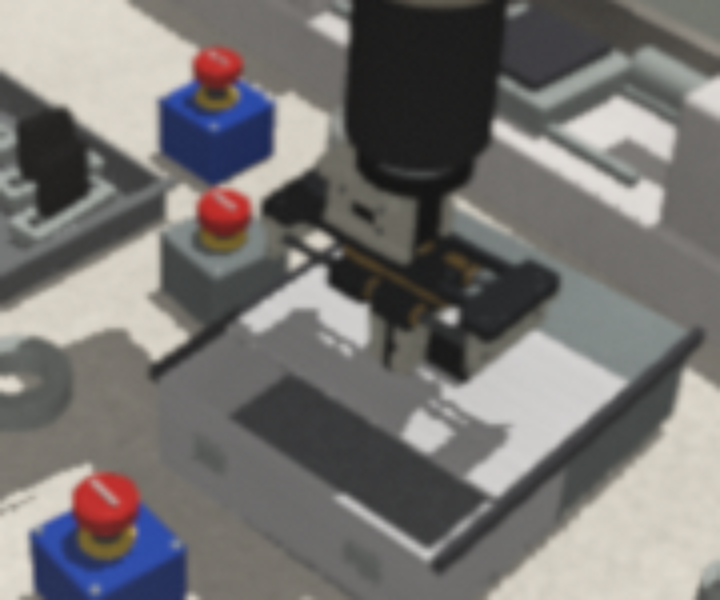

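The grey stop's head (crop 222,210) is clearly lower on its collar. The fingers stand just in front of the rib (crop 430,345).

```bash
python3 -m handwheel '[[[0.5,0,0],[0,0,0],-1],[[0.5,0,0],[0,0,0],-1],[[0.5,0,0],[0,0,0],-1],[[0.5,0,0],[0,0,0],-1],[[0.5,0,0],[0,0,0],-1],[[0.5,0,0],[0,0,0],-1],[[0.5,0,0],[0,0,0],-1],[[0.5,0,0],[0,0,0],-1],[[0.25,0,0],[0,0,0],-1],[[0.2,0,0],[0,0,0],-1],[[0.1,0,0],[0,0,0],-1],[[0,0,0],[0,0,0],-1]]'; python3 - <<'E'
from h import *
arm.read_camera("top")
m=max(arm.regions_of("top","cover"),key=lambda d:d["conf"])
arm.read_camera("side")
print(m["conf"],m["uv"])
for n,t in(("side","cover"),):
    m2=arm.regions_of(n,t)[0];r=fit(COVER,{"side":m2["pixels"]},[.64,-.222,.083,.107],(0,1));print(r,(r[0][:2]-[.4953,-.2395])@[np.cos(.107),np.sin(.107)])
E
```

```text
clock: 12.95
eef_pos: [0.6204, -0.2242, 0.1025]
tcp_rot: [-3.142, -0.0, 0.107]
force: [-0.2, -0.0, -0.3]
opening: 0.004
gripper_force: 0.3
0.92 [324.8, 181.5]
(array([ 0.63830469, -0.22319141,  0.083     ,  0.107     ]), np.float64(0.25007828810020877)) 0.1439285295587185
```

```bash
python3 -m handwheel '[[[0.15,0,0],[0,0,0],-1],[[0.1,0,0],[0,0,0],-1],[[0.1,0,0],[0,0,0],-1],[[0,0,0],[0,0,0],-1]]'
```

```text
clock: 13.65
eef_pos: [0.6276, -0.2234, 0.1026]
tcp_rot: [3.141, -0.001, 0.107]
force: [-0.8, -0.4, 0.1]
opening: 0.006
gripper_force: 0.3
```

```bash
python3 -m handwheel '[[[0.1,0,0],[0,0,0],-1],[[0.1,0,0],[0,0,0],-1],[[0.0,0,0],[0,0,0],-1]]'
```

```text
clock: 14.02
eef_pos: [0.628, -0.2234, 0.1025]
tcp_rot: [-3.141, 0.006, 0.107]
force: [-11.3, 0.4, 8.0]
opening: 0.001
gripper_force: 5.8
```

```bash
python3 -m handwheel '[[[-1,0,0],[0,0,0],-1],[[0,0,-0.9],[0,0,0.5],-1],[[0,0,-0.9],[0,0,0.57],-1],[[0,0,-0.9],[0,0,0],-1],[[0,0,-0.9],[0,0,0],-0.227],[[-0.23,-0.98,0],[0,0,0],-0.227],[[-0.23,-0.98,0],[0,0,0],-0.227],[[-0.23,-0.98,0],[0,0,0],-0.227],[[-0.23,-0.98,0],[0,0,0],-0.227],[[-0.23,-0.98,0],[0,0,0],-0.227],[[-0.23,-0.98,0],[0,0,0],-0.227],[[-0.23,-0.98,0],[0,0,0],-0.227],[[-0.23,-0.98,0],[0,0,0],-0.227],[[-0.23,-0.98,0],[0,0,0],-0.227],[[-0.23,-0.98,0],[0,0,0],-0.227],[[-0.23,-0.98,0],[0,0,0],-0.227],[[-0.23,-0.98,0],[0,0,0],-0.227],[[-0.23,-0.98,0],[0,0,0],-0.227],[[-0.23,-0.98,0],[0,0,0],-0.227],[[0,0,0],[0,0,0],-0.227]]'
cat > look.py <<'E'
from h import *
def masters():
    out=[]
    arm.read_camera("top")
    T=[d for d in arm.regions_of("top","master1") if d["conf"]>.3 and 250<d["pixels"].sum()<750]
    for d in T:
        p=atz("top",d["uv"],.03)[:2]
        r=min((fit(MASTER,{"top":d["pixels"]},[*p,.005,y],(0,1,3)) for y in(-.25,.25)),key=lambda r:r[1])
        c,s=np.cos(.107),np.sin(.107);q=r[0][:2]-[.4953,-.2395]
        out.append(r[0]);print("master",r[0].round(4).tolist(),"err",round(r[1],3),"conf",round(d["conf"],2),"case",(np.array([[c,s],[-s,c]])@q).round(3))
    print("clock",arm.get_obs()["clock"])
    return out
if __name__=="__main__": masters()
E
python3 look.py
```

```text
clock: 16.52
eef_pos: [0.5465, 0.0507, 0.1747]
tcp_rot: [-3.141, -0.0, 0.002]
force: [0.4, -0.4, -0.4]
opening: 0.385
gripper_force: 0.0
master [0.4826, 0.3276, 0.005, 0.0877] err 0.087 conf 0.81 case [0.048 0.565]
master [0.5326, 0.1967, 0.005, -0.068] err 0.45 conf 0.79 case [0.084 0.43 ]
master [0.5026, 0.2661, 0.005, -0.0088] err 0.099 conf 0.65 case [0.061 0.502]
master [0.5207, 0.146, 0.005, 0.1507] err 0.146 conf 0.58 case [0.066 0.381]
clock 16.625
```

```bash
python3 -m handwheel '[[[-0.256,-0.957,0],[0,0,0],-0.227],[[-0.256,-0.957,0],[0,0,0],-0.227],[[-0.256,-0.957,0],[0,0,0],-0.227],[[-0.256,-0.957,0],[0,0,0],-0.227],[[-0.256,-0.957,0],[0,0,0],-0.227],[[0,0,0],[0,0,-0.85],-0.227],[[0,0,0.9],[0,0,-0.85],-0.227],[[0,0,0.9],[0,0,0],-0.227],[[0,0,0.9],[0,0,0],-0.227],[[0,0,0.9],[0,0,0],-0.227],[[0,0,0],[0,0,0],-0.227]]'; python3 - <<'E'
from h import *
cv2.imwrite("pics/s3.png",cv2.resize(arm.read_camera("side")[110:250,150:330],None,fx=4,fy=4))
E
```

```text
clock: 18.0
eef_pos: [0.5203, 0.1448, 0.1014]
tcp_rot: [3.14, 0.003, 0.17]
force: [0.5, 0.6, 0.1]
opening: 0.387
gripper_force: 0.0
```

View pics/s3.png

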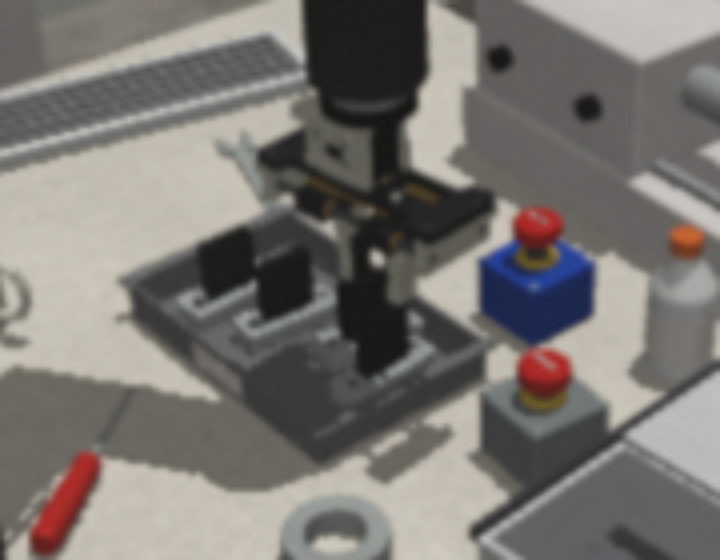

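```bash
python3 - <<'E'
from h import *
cv2.imwrite("pics/t3.png",cv2.resize(arm.read_camera("top")[175:275,110:250],None,fx=5,fy=5))
E
```

```text
(no output)
```

View pics/t3.png

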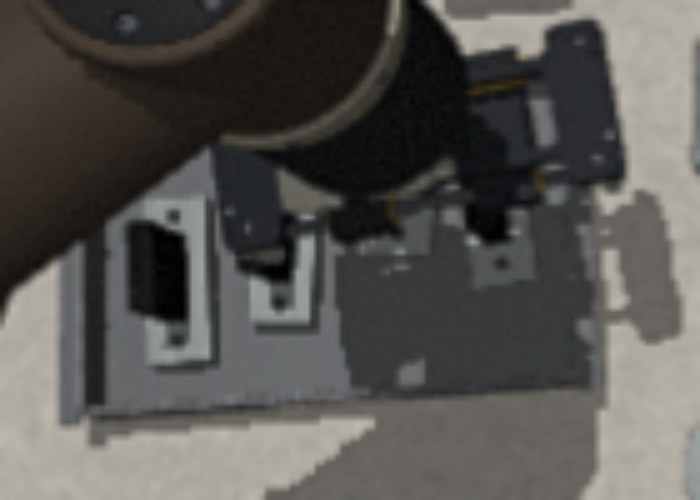

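Master3 has been knocked: its bar's near end shows at crop (410,235), about 50 mm from master4. That is close to the left finger, so I'll narrow the opening and descend slowly.

```bash
python3 -m handwheel '[[[0,0,0],[0,0,0],-0.36],[[0,0,0.5],[0,0,0],-0.36],[[0,0,0.5],[0,0,0],-0.36],[[0,0,0.5],[0,0,0],-0.36],[[0,0,0.5],[0,0,0],-0.36],[[0,0,0.5],[0,0,0],-0.36],[[0,0,0.3],[0,0,0],-0.36],[[0,0,0],[0,0,0],-0.36]]'
```

```text
clock: 19.1
eef_pos: [0.521, 0.1447, 0.046]
tcp_rot: [3.141, 0.001, 0.17]
force: [-0.4, 0.4, 0.3]
opening: 0.321
gripper_force: 0.0
```

```bash
python3 -m handwheel '[[[0,0,0],[0,0,0],-1],[[0,0,0],[0,0,0],-1],[[0,0,0],[0,0,0],-1],[[0,0,-0.5],[0,0,0],-1],[[0,0,-1],[0,0,0],-1],[[0,0,-1],[0,0,0],-1],[[0,0,-1],[0,0,0.85],-1],[[0,0,-1],[0,0,0.85],-1],[[0,0,-1],[0,0,0],-1],[[0,0,-1],[0,0,0],-1],[[0,0,0],[0,0,0],-1]]' 40
```

```text
clock: 20.48
eef_pos: [0.5217, 0.1452, 0.1782]
tcp_rot: [-3.14, -0.002, 0.0]
force: [-0.2, -0.3, -4.0]
opening: 0.176
gripper_force: 40.0
```

```bash
python3 -m handwheel '[[[-0.047,0.975,0],[0,0,0],-1],[[-0.047,0.975,0],[0,0,0],-1],[[-0.047,0.975,0],[0,0,0],-1],[[-0.047,0.975,0],[0,0,0],-1],[[-0.047,0.975,0],[0,0,0],-1],[[-0.047,0.975,0],[0,0,0],-1],[[-0.047,0.975,0],[0,0,0],-1],[[-0.047,0.975,0],[0,0,0],-1],[[-0.047,0.975,0],[0,0,0],-1],[[-0.047,0.975,0],[0,0,0],-1],[[-0.047,0.975,0],[0,0,0],-1],[[-0.047,0.975,0],[0,0,0],-1],[[-0.047,0.975,0],[0,0,0],-1],[[-0.047,0.975,0],[0,0,0],-1],[[-0.047,0.975,0],[0,0,0],-1],[[-0.047,0.975,0],[0,0,0],-1],[[-0.047,0.975,0],[0,0,0],-1],[[-0.047,0.975,0],[0,0,0],-1],[[-0.047,0.975,0],[0,0,0],-1],[[-0.047,0.975,0],[0,0,0],-1]]'; python3 look.py
```

```text
clock: 22.98
eef_pos: [0.5022, -0.2464, 0.1765]
tcp_rot: [-3.142, 0.0, 0.0]
force: [0.7, 0.3, -4.7]
opening: 0.176
gripper_force: 40.0
master [0.5037, 0.2663, 0.005, -0.025] err 0.116 conf 0.89 case [0.062 0.502]
master [0.4818, 0.328, 0.005, 0.0833] err 0.048 conf 0.76 case [0.047 0.566]
master [0.5402, 0.1969, 0.005, -0.0528] err 0.09 conf 0.63 case [0.091 0.429]
clock 23.075
```

```bash
python3 -m handwheel '[[[-0.04,0.96,0],[0,0,0],-1],[[-0.04,0.96,0],[0,0,0],-1],[[-0.04,0.96,0],[0,0,0],-1],[[-0.04,0.96,0],[0,0,0],-1],[[0,0,0],[0,0,-0.55],-1],[[0,0,0],[0,0,-0.52],-1],[[0,0,1],[0,0,0],-1],[[0,0,1],[0,0,0],-1],[[0,0,1],[0,0,0],-1],[[0,0,1],[0,0,0],-1],[[0,0,1],[0,0,0],-1],[[0,0,0.8],[0,0,0],-1],[[0,0,0.4],[0,0,0],-1],[[0,0,0.2],[0,0,0],-1],[[0,0,0],[0,0,0],-1]]'
```

```text
clock: 24.95
eef_pos: [0.4995, -0.322, 0.0488]
tcp_rot: [3.141, -0.0, 0.107]
force: [0.1, 0.3, -4.0]
opening: 0.182
gripper_force: 40.0
```

```bash
python3 -m handwheel '[[[0,0,0.1],[0,0,0],-1],[[0,0,0.05],[0,0,0],-1],[[0,0,0],[0,0,0],-0.3],[[0,0,0],[0,0,0],-0.3],[[0,0,-0.6],[0,0,0],-0.3],[[0,0,-1],[0,0,0],-0.3],[[0,0,-1],[0,0,0],-0.3],[[0,0,-1],[0,0,0],-0.3],[[0,0,-1],[0,0,0.55],-0.3],[[0,0,-1],[0,0,0.52],-0.3],[[0,0,-0.9],[0,0,0],-0.3],[[0.08,-0.98,0],[0,0,0],-0.3],[[0.08,-0.98,0],[0,0,0],-0.3],[[0.08,-0.98,0],[0,0,0],-0.3],[[0.08,-0.98,0],[0,0,0],-0.3],[[0.08,-0.98,0],[0,0,0],-0.3],[[0.08,-0.98,0],[0,0,0],-0.3],[[0.08,-0.98,0],[0,0,0],-0.3],[[0.08,-0.98,0],[0,0,0],-0.3],[[0.08,-0.98,0],[0,0,0],-0.3]]'; python3 look.py
```

```text
clock: 27.45
eef_pos: [0.5136, -0.1439, 0.1754]
tcp_rot: [3.142, 0.0, 0.001]
force: [-0.1, -0.0, -0.1]
opening: 0.346
gripper_force: 0.0
master [0.4817, 0.3289, 0.005, 0.0626] err 0.335 conf 0.79 case [0.047 0.567]
master [0.5008, -0.319, 0.005, 0.1093] err 0.156 conf 0.57 case [-0.003 -0.08 ]
clock 27.55
```

```bash
python3 -m handwheel '[[[0.078,-1,0],[0,0,0],-0.3],[[0.078,-1,0],[0,0,0],-0.3],[[0.078,-1,0],[0,0,0],-0.3],[[0.078,-1,0],[0,0,0],-0.3],[[0.078,-1,0],[0,0,0],-0.3],[[0.078,-1,0],[0,0,0],-0.3],[[0.078,-1,0],[0,0,0],-0.3],[[0.078,-1,0],[0,0,0],-0.3],[[0.078,-1,0],[0,0,0],-0.3],[[0.078,-1,0],[0,0,0],-0.3],[[0.078,-1,0],[0,0,0],-0.3],[[0.078,-1,0],[0,0,0],-0.3],[[0.078,-1,0],[0,0,0],-0.3],[[0.078,-1,0],[0,0,0],-0.3],[[0.078,-1,0],[0,0,0],-0.3],[[0.078,-1,0],[0,0,0],-0.3],[[0.078,-1,0],[0,0,0],-0.3],[[0,0,0.5],[0,0,0.53],-0.3],[[0,0,1],[0,0,0],-0.3],[[0,0,1],[0,0,0],-0.3]]'
```

```text
clock: 30.05
eef_pos: [0.5402, 0.1954, 0.1251]
tcp_rot: [-3.141, -0.0, -0.053]
force: [-0.1, 0.1, 0.1]
opening: 0.35
gripper_force: 0.0
```

```bash
python3 -m handwheel '[[[0,-0.05,0.9],[0,0,0],-0.3],[[0,0,0.9],[0,0,0],-0.3],[[0,0,0.8],[0,0,0],-0.3],[[0,0,0.7],[0,0,0],-0.3],[[0,0,0.6],[0,0,0],-0.3],[[0,0,0],[0,0,0],-0.3],[[0,0,0],[0,0,0],-1],[[0,0,0],[0,0,0],-1],[[0,0,0],[0,0,0],-1],[[0,0,-0.5],[0,0,0],-1],[[0,0,-1],[0,0,0],-1],[[0,0,-1],[0,0,0],-1],[[0,0,-1],[0,0,-0.53],-1],[[0,0,-1],[0,0,0],-1],[[0,0,-1],[0,0,0],-1],[[0,0,-1],[0,0,0],-1],[[0,0,0],[0,0,0],-1]]' 40
```

```text
clock: 32.17
eef_pos: [0.5407, 0.1958, 0.1792]
tcp_rot: [-3.14, -0.002, 0.0]
force: [0.5, 0.3, -4.2]
opening: 0.18
gripper_force: 39.9
```

```bash
python3 -m handwheel '[[[-0.1,0.966,0],[0,0,0],-1],[[-0.1,0.966,0],[0,0,0],-1],[[-0.1,0.966,0],[0,0,0],-1],[[-0.1,0.966,0],[0,0,0],-1],[[-0.1,0.966,0],[0,0,0],-1],[[-0.1,0.966,0],[0,0,0],-1],[[-0.1,0.966,0],[0,0,0],-1],[[-0.1,0.966,0],[0,0,0],-1],[[-0.1,0.966,0],[0,0,0],-1],[[-0.1,0.966,0],[0,0,0],-1],[[-0.1,0.966,0],[0,0,0],-1],[[-0.1,0.966,0],[0,0,0],-1],[[-0.1,0.966,0],[0,0,0],-1],[[-0.1,0.966,0],[0,0,0],-1],[[-0.1,0.966,0],[0,0,0],-1],[[-0.1,0.966,0],[0,0,0],-1],[[-0.1,0.966,0],[0,0,0],-1],[[-0.1,0.966,0],[0,0,0],-1],[[-0.1,0.966,0],[0,0,0],-1],[[-0.1,0.966,0],[0,0,0],-1]]'; python3 look.py
```

```text
clock: 34.67
eef_pos: [0.4999, -0.1922, 0.1775]
tcp_rot: [3.142, 0.0, 0.0]
force: [0.8, -0.2, -4.3]
opening: 0.18
gripper_force: 39.9
master [0.5036, 0.2656, 0.005, 0.0122] err 0.118 conf 0.66 case [0.062 0.501]
master [0.498, -0.3189, 0.005, 0.1123] err 0.828 conf 0.65 case [-0.006 -0.079]
master [0.4812, 0.3278, 0.005, 0.1051] err 0.058 conf 0.59 case [0.047 0.566]
clock 34.775
```

```bash
python3 -m handwheel '[[[-0.08,0.945,0],[0,0,0],-1],[[-0.08,0.945,0],[0,0,0],-1],[[-0.08,0.945,0],[0,0,0],-1],[[-0.08,0.945,0],[0,0,0],-1],[[0,0,0],[0,0,-0.55],-1],[[0,0,0],[0,0,-0.52],-1],[[0,0,1],[0,0,0],-1],[[0,0,1],[0,0,0],-1],[[0,0,1],[0,0,0],-1],[[0,0,1],[0,0,0],-1],[[0,0,1],[0,0,0],-1],[[0,0,0.8],[0,0,0],-1],[[0,0,0.4],[0,0,0],-1],[[0,0,0.1],[0,0,0],-1],[[0,0,0],[0,0,0],-1]]'
```

```text
clock: 36.65
eef_pos: [0.4943, -0.2667, 0.052]
tcp_rot: [3.141, -0.001, 0.107]
force: [0.4, -0.1, -3.7]
opening: 0.18
gripper_force: 39.9
```

```bash
python3 -m handwheel '[[[0,0,0.1],[0,0,0],-1],[[0,0,0.05],[0,0,0],-1],[[0,0,0],[0,0,0],-0.3],[[0,0,0],[0,0,0],-0.3],[[0,0,-0.6],[0,0,0],-0.3],[[0,0,-1],[0,0,0],-0.3],[[0,0,-1],[0,0,0],-0.3],[[0,0,-1],[0,0,0],-0.3],[[0,0,-1],[0,0,0.55],-0.3],[[0,0,-1],[0,0,0.52],-0.3],[[0,0,-0.9],[0,0,0],-0.3],[[0.02,-0.98,0],[0,0,0],-0.3],[[0.02,-0.98,0],[0,0,0],-0.3],[[0.02,-0.98,0],[0,0,0],-0.3],[[0.02,-0.98,0],[0,0,0],-0.3],[[0.02,-0.98,0],[0,0,0],-0.3],[[0.02,-0.98,0],[0,0,0],-0.3],[[0.02,-0.98,0],[0,0,0],-0.3],[[0.02,-0.98,0],[0,0,0],-0.3],[[0.02,-0.98,0],[0,0,0],-0.3]]'; python3 - <<'E'
from h import *
cv2.imwrite("pics/t4.png",cv2.resize(arm.read_camera("top")[120:270,280:420],None,fx=4,fy=4))
E
```

```text
clock: 39.15
eef_pos: [0.4968, -0.0888, 0.1784]
tcp_rot: [-3.141, 0.0, 0.001]
force: [0.1, 0.1, 0.1]
opening: 0.351
gripper_force: 0.0
```

View pics/t4.png

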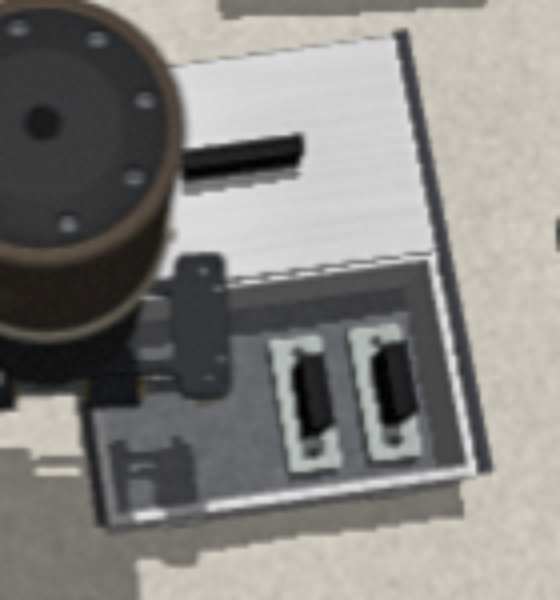

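Two masters stand side by side in the compartment (crop 310,400 and 390,395), and the cover is fully open.

```bash
python3 -m handwheel '[[[0.02,-0.987,0],[0,0,0],-0.3],[[0.02,-0.987,0],[0,0,0],-0.3],[[0.02,-0.987,0],[0,0,0],-0.3],[[0.02,-0.987,0],[0,0,0],-0.3],[[0.02,-0.987,0],[0,0,0],-0.3],[[0.02,-0.987,0],[0,0,0],-0.3],[[0.02,-0.987,0],[0,0,0],-0.3],[[0.02,-0.987,0],[0,0,0],-0.3],[[0.02,-0.987,0],[0,0,0],-0.3],[[0.02,-0.987,0],[0,0,0],-0.3],[[0.02,-0.987,0],[0,0,0],-0.3],[[0.02,-0.987,0],[0,0,0],-0.3],[[0.02,-0.987,0],[0,0,0],-0.3],[[0.02,-0.987,0],[0,0,0],-0.3],[[0.02,-0.987,0],[0,0,0],-0.3],[[0.02,-0.987,0],[0,0,0],-0.3],[[0.02,-0.987,0],[0,0,0],-0.3],[[0.02,-0.987,0],[0,0,0],-0.3],[[0,0,1],[0,0,0],-0.3],[[0,0,1],[0,0,0],-0.3]]'
```

```text
clock: 41.7
eef_pos: [0.5046, 0.2663, 0.1381]
tcp_rot: [-3.141, -0.0, 0.001]
force: [0.6, -0.9, -0.6]
opening: 0.348
gripper_force: 0.0
```

```bash
python3 -m handwheel '[[[0,0,0.9],[0,0,0],-0.3],[[0,0,0.9],[0,0,0],-0.3],[[0,0,0.9],[0,0,0],-0.3],[[0,0,0.9],[0,0,0],-0.3],[[0,0,0.6],[0,0,0],-0.3],[[0,0,0.2],[0,0,0],-0.3],[[0,0,0],[0,0,0],-0.3],[[0,0,0],[0,0,0],-1],[[0,0,0],[0,0,0],-1],[[0,0,0],[0,0,0],-1],[[0,0,-0.5],[0,0,0],-1],[[0,0,-1],[0,0,0],-1],[[0,0,-1],[0,0,0],-1],[[0,0,-1],[0,0,0],-1],[[0,0,-1],[0,0,0],-1],[[0,0,-1],[0,0,0],-1],[[0,0,-1],[0,0,0],-1],[[0,0,0],[0,0,0],-1]]' 40
```

```text
clock: 43.95
eef_pos: [0.5049, 0.2656, 0.182]
tcp_rot: [-3.14, -0.002, 0.0]
force: [-0.5, 0.0, -5.3]
opening: 0.176
gripper_force: 39.9
```

```bash
python3 -m handwheel '[[[-0.037,0.995,0],[0,0,0],-1],[[-0.037,0.995,0],[0,0,0],-1],[[-0.037,0.995,0],[0,0,0],-1],[[-0.037,0.995,0],[0,0,0],-1],[[-0.037,0.995,0],[0,0,0],-1],[[-0.037,0.995,0],[0,0,0],-1],[[-0.037,0.995,0],[0,0,0],-1],[[-0.037,0.995,0],[0,0,0],-1],[[-0.037,0.995,0],[0,0,0],-1],[[-0.037,0.995,0],[0,0,0],-1],[[-0.037,0.995,0],[0,0,0],-1],[[-0.037,0.995,0],[0,0,0],-1],[[-0.037,0.995,0],[0,0,0],-1],[[-0.037,0.995,0],[0,0,0],-1],[[-0.037,0.995,0],[0,0,0],-1],[[-0.037,0.995,0],[0,0,0],-1],[[-0.037,0.995,0],[0,0,0],-1],[[-0.037,0.995,0],[0,0,0],-1],[[-0.037,0.995,0],[0,0,0],-1],[[-0.037,0.995,0],[0,0,0],-1]]'
```

```text
clock: 46.45
eef_pos: [0.4896, -0.1341, 0.1806]
tcp_rot: [-3.142, -0.0, 0.0]
force: [0.2, -1.3, -5.1]
opening: 0.183
gripper_force: 39.9
```

```bash
python3 -m handwheel '[[[-0.037,0.97,0],[0,0,0],-1],[[-0.037,0.97,0],[0,0,0],-1],[[-0.037,0.97,0],[0,0,0],-1],[[-0.037,0.97,0],[0,0,0],-1],[[0,0,0],[0,0,-0.55],-1],[[0,0,0],[0,0,-0.52],-1],[[0,0,1],[0,0,0],-1],[[0,0,1],[0,0,0],-1],[[0,0,1],[0,0,0],-1],[[0,0,1],[0,0,0],-1],[[0,0,1],[0,0,0],-1],[[0,0,0.8],[0,0,0],-1],[[0,0,0.4],[0,0,0],-1],[[0,0,0.1],[0,0,0],-1],[[0,0,0],[0,0,0],-1]]'
```

```text
clock: 48.32
eef_pos: [0.4872, -0.2106, 0.055]
tcp_rot: [3.141, -0.001, 0.107]
force: [-0.2, 0.0, -5.0]
opening: 0.18
gripper_force: 39.9
```

```bash
python3 -m handwheel '[[[0,0,0.1],[0,0,0],-1],[[0,0,0.1],[0,0,0],-1],[[0,0,0],[0,0,0],-0.3],[[0,0,0],[0,0,0],-0.3],[[0,0,-0.6],[0,0,0],-0.3],[[0,0,-1],[0,0,0],-0.3],[[0,0,-1],[0,0,0],-0.3],[[0,0,-1],[0,0,0],-0.3],[[0,0,-1],[0,0,0.55],-0.3],[[0,0,-1],[0,0,0.52],-0.3],[[0,0,-0.9],[0,0,0],-0.3],[[0,-1,0],[0,0,0],-0.3],[[0,-1,0],[0,0,0],-0.3],[[0,-1,0],[0,0,0],-0.3],[[0,-1,0],[0,0,0],-0.3],[[0,-1,0],[0,0,0],-0.3],[[0,-1,0],[0,0,0],-0.3],[[0,-1,0],[0,0,0],-0.3],[[0,-1,0],[0,0,0],-0.3],[[0,-1,0],[0,0,0],-0.3]]'; python3 look.py
```

```text
clock: 50.82
eef_pos: [0.487, -0.0297, 0.1815]
tcp_rot: [-3.141, -0.001, 0.0]
force: [0.2, 0.4, 0.2]
opening: 0.352
gripper_force: 0.0
master [0.4933, -0.2642, 0.005, 0.0946] err 0.094 conf 0.97 case [-0.005 -0.024]
master [0.4984, -0.3196, 0.005, 0.093] err 0.165 conf 0.83 case [-0.005 -0.08 ]
master [0.4856, -0.2084, 0.005, 0.0574] err 0.186 conf 0.59 case [-0.006  0.032]
clock 50.925
```

```bash
python3 -m handwheel '[[[-0.015,-0.995,0],[0,0,0],-0.3],[[-0.015,-0.995,0],[0,0,0],-0.3],[[-0.015,-0.995,0],[0,0,0],-0.3],[[-0.015,-0.995,0],[0,0,0],-0.3],[[-0.015,-0.995,0],[0,0,0],-0.3],[[-0.015,-0.995,0],[0,0,0],-0.3],[[-0.015,-0.995,0],[0,0,0],-0.3],[[-0.015,-0.995,0],[0,0,0],-0.3],[[-0.015,-0.995,0],[0,0,0],-0.3],[[-0.015,-0.995,0],[0,0,0],-0.3],[[-0.015,-0.995,0],[0,0,0],-0.3],[[-0.015,-0.995,0],[0,0,0],-0.3],[[-0.015,-0.995,0],[0,0,0],-0.3],[[-0.015,-0.995,0],[0,0,0],-0.3],[[-0.015,-0.995,0],[0,0,0],-0.3],[[-0.015,-0.995,0],[0,0,0],-0.3],[[-0.015,-0.995,0],[0,0,0],-0.3],[[-0.015,-0.995,0],[0,0,0],-0.3],[[0,0,1],[0,0,-0.85],-0.3],[[0,0,1],[0,0,0],-0.3]]';  python3 - <<'E'
from h import *
arm.read_camera("side")
for d in arm.regions_of("side","master1"): 
    if d["conf"]>.3 and d["uv"][0]<255: print(d["uv"],d["conf"],fit(MASTER,{"side":d["pixels"]},[.482,.328,.005,.085],(0,1)))
E
```

```text
clock: 53.42
eef_pos: [0.4814, 0.329, 0.1401]
tcp_rot: [-3.141, -0.0, 0.087]
force: [-0.3, -0.1, 0.6]
opening: 0.35
gripper_force: 0.0
[208.9, 177.8] 0.71 (array([0.48519141, 0.32844531, 0.005     , 0.085     ]), np.float64(0.1354442970822281))
[229.5, 193.8] 0.61 (array([0.41721136, 0.32385001, 0.005     , 0.085     ]), np.float64(0.9744758632840028))
```

```bash
python3 -m handwheel '[[[0,0,0.9],[0,0,0],-0.3],[[0,0,0.9],[0,0,0],-0.3],[[0,0,0.9],[0,0,0],-0.3],[[0,0,0.9],[0,0,0],-0.3],[[0,0,0.7],[0,0,0],-0.3],[[0,0,0.2],[0,0,0],-0.3],[[0,0,0],[0,0,0],-0.3],[[0,0,0],[0,0,0],-1],[[0,0,0],[0,0,0],-1],[[0,0,0],[0,0,0],-1],[[0,0,-0.5],[0,0,0],-1],[[0,0,-1],[0,0,0.85],-1],[[0,0,-1],[0,0,0],-1],[[0,0,-1],[0,0,0],-1],[[0,0,-1],[0,0,0],-1],[[0,0,-1],[0,0,0],-1],[[0,0,-1],[0,0,0],-1],[[0,0,0],[0,0,0],-1]]' 40
```

```text
clock: 55.78
eef_pos: [0.4817, 0.3284, 0.182]
tcp_rot: [-3.139, -0.002, 0.0]
force: [0.1, 0.2, -6.4]
opening: 0.182
gripper_force: 40.0
```

```bash
python3 -m handwheel '[[[0,0.98,0],[0,0,0],-1],[[0,0.98,0],[0,0,0],-1],[[0,0.98,0],[0,0,0],-1],[[0,0.98,0],[0,0,0],-1],[[0,0.98,0],[0,0,0],-1],[[0,0.98,0],[0,0,0],-1],[[0,0.98,0],[0,0,0],-1],[[0,0.98,0],[0,0,0],-1],[[0,0.98,0],[0,0,0],-1],[[0,0.98,0],[0,0,0],-1],[[0,0.98,0],[0,0,0],-1],[[0,0.98,0],[0,0,0],-1],[[0,0.98,0],[0,0,0],-1],[[0,0.98,0],[0,0,0],-1],[[0,0.98,0],[0,0,0],-1],[[0,0.98,0],[0,0,0],-1],[[0,0.98,0],[0,0,0],-1],[[0,0.98,0],[0,0,0],-1],[[0,0.98,0],[0,0,0],-1],[[0,0.98,0],[0,0,0],-1]]'; python3 -m handwheel '[[[0,0.98,0],[0,0,0],-1],[[0,0.98,0],[0,0,0],-1],[[0,0.98,0],[0,0,0],-1],[[0,0.98,0],[0,0,-0.55],-1],[[0,0.98,0],[0,0,-0.52],-1],[[0,0,0],[0,0,0],-1],[[0,0,0],[0,0,0],-1]]'
```

```text
clock: 58.28
eef_pos: [0.4813, -0.0655, 0.1806]
tcp_rot: [-3.142, -0.0, 0.0]
force: [-0.8, -0.1, -5.3]
opening: 0.179
gripper_force: 40.0
clock: 59.15
eef_pos: [0.4823, -0.1623, 0.1804]
tcp_rot: [-3.141, 0.0, 0.106]
force: [-0.3, 0.6, -5.3]
opening: 0.175
gripper_force: 40.0
```

```bash
python3 -m handwheel '[[[0,0,1],[0,0,0],-1],[[0,0,1],[0,0,0],-1],[[0,0,1],[0,0,0],-1],[[0,0,1],[0,0,0],-1],[[0,0,1],[0,0,0],-1],[[0,0,0.8],[0,0,0],-1],[[0,0,0.4],[0,0,0],-1],[[0,0,0.1],[0,0,0],-1],[[0,0,0.1],[0,0,0],-1],[[0,0,0],[0,0,0],-1]]';  python3 - <<'E'
from h import *
cv2.imwrite("pics/s5.png",cv2.resize(arm.read_camera("side")[180:300,230:410],None,fx=4,fy=4))
E
```

```text
clock: 60.4
eef_pos: [0.4828, -0.1621, 0.053]
tcp_rot: [3.141, -0.001, 0.107]
force: [0.4, -0.1, -5.7]
opening: 0.176
gripper_force: 40.0
```

View pics/s5.png

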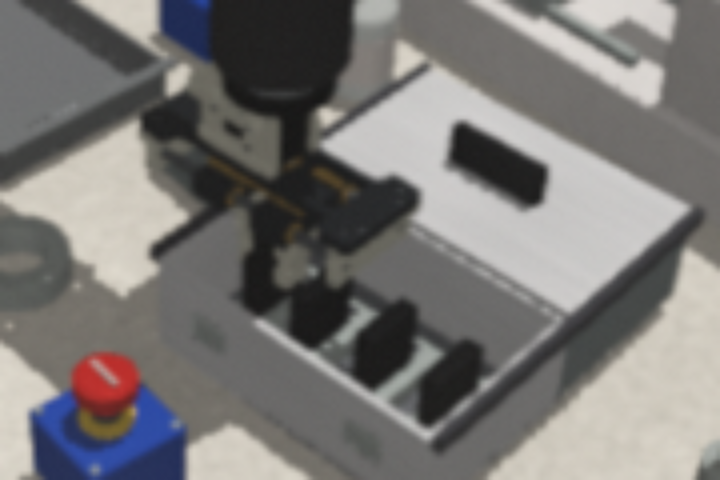

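All four masters are side by side in the compartment, the last still gripped at crop (262,285). Now release it and go behind the rib.

```bash
python3 -m handwheel '[[[0,0,0.1],[0,0,0],-1],[[0,0,0.05],[0,0,0],-1],[[0,0,0],[0,0,0],-0.45],[[0,0,0],[0,0,0],-0.45],[[0,0,-0.6],[0,0,0],-0.45],[[0,0,-1],[0,0,0],-0.45],[[0,0,-1],[0,0,0],-0.45],[[0,0,-1],[0,0,0],-0.45],[[0,0,-1],[0,0,0],-0.45],[[0,0,-1],[0,0,0],-1],[[0.93,0.39,-0.3],[0,0,0],-1],[[0.93,0.39,0],[0,0,0],-1],[[0.93,0.39,0],[0,0,0],-1],[[0.93,0.39,0],[0,0,0],-1],[[0.93,0.39,0],[0,0,0],-1],[[0.93,0.39,0],[0,0,0],-1],[[0.93,0.39,0],[0,0,0],-1],[[0.93,0.39,0],[0,0,0],-1],[[0.93,0.39,0],[0,0,0],-1],[[0.93,0.39,0],[0,0,0],-1]]' 20; python3 look.py
```

```text
clock: 62.95
eef_pos: [0.6765, -0.2201, 0.1684]
tcp_rot: [3.141, -0.0, 0.107]
force: [0.6, 0.6, -1.3]
opening: 0.007
gripper_force: 0.0
master [0.4837, -0.1628, 0.005, 0.0933] err 0.071 conf 0.98 case [-0.003  0.078]
master [0.5009, -0.3198, 0.005, 0.1074] err 0.098 conf 0.91 case [-0.003 -0.08 ]
master [0.4859, -0.2088, 0.005, 0.0526] err 0.207 conf 0.91 case [-0.006  0.031]
master [0.494, -0.2638, 0.005, 0.1083] err 0.058 conf 0.64 case [-0.004 -0.024]
clock 63.05
```

```bash
python3 -m handwheel '[[[0,0,0.9],[0,0,0],-1],[[0,0,0.9],[0,0,0],-1],[[0,0,0.9],[0,0,0],-1],[[0,0,0.6],[0,0,0],-1],[[0,0,0],[0,0,0],-1],[[-0.4,0,0],[0,0,0],-1],[[-0.4,0,0],[0,0,0],-1],[[-0.6,0,0],[0,0,0],-1],[[-0.6,0,0],[0,0,0],-1],[[-0.6,0,0],[0,0,0],-1],[[-0.6,0,0],[0,0,0],-1],[[-0.6,0,0],[0,0,0],-1],[[-0.6,0,0],[0,0,0],-1],[[-0.6,0,0],[0,0,0],-1],[[-0.6,0,0],[0,0,0],-1],[[-0.6,0,0],[0,0,0],-1],[[-0.6,0,0],[0,0,0],-1],[[-0.5,0,0],[0,0,0],-1],[[-0.3,0,0],[0,0,0],-1],[[0,0,0],[0,0,0],-1]]'
```

```text
clock: 65.55
eef_pos: [0.5235, -0.2359, 0.1012]
tcp_rot: [-3.141, 0.002, 0.107]
force: [-1.0, 0.0, -0.1]
opening: 0.007
gripper_force: 0.0
```

```bash
python3 -m handwheel '[[[-0.2,0,0],[0,0,0],-1],[[-0.15,0,0],[0,0,0],-1],[[-0.1,0,0],[0,0,0],-1],[[-0.1,0,0],[0,0,0],-1],[[-0.05,0,0],[0,0,0],-1],[[0,0,0],[0,0,0],-1]]'
```

```text
clock: 66.3
eef_pos: [0.5151, -0.237, 0.1018]
tcp_rot: [3.141, -0.004, 0.108]
force: [8.1, 1.9, -5.6]
opening: 0.004
gripper_force: 4.3
```

```bash
python3 -m handwheel '[[[0.5,0,0],[0,0,0],-1],[[0,0,-0.9],[0,0,0.55],-1],[[0,0,-0.9],[0,0,0.53],-1],[[0,0,-0.9],[0,0,0],-1],[[0,0,-0.9],[0,0,0],-1],[[0.17,-0.94,0],[0,0,0],-1],[[0.17,-0.94,0],[0,0,0],-1],[[0.17,-0.94,0],[0,0,0],-1],[[0.17,-0.94,0],[0,0,0],-1],[[0.17,-0.94,0],[0,0,0],-1],[[0.17,-0.94,0],[0,0,0],-1],[[0.17,-0.94,0],[0,0,0],-1],[[0.17,-0.94,0],[0,0,0],0.5],[[0.17,-0.94,0],[0,0,0],0.5],[[0.17,-0.94,0],[0,0,0],0.5],[[0.17,-0.94,0],[0,0,0],0.5],[[0.17,-0.94,0],[0,0,0],0.5],[[0,0,0],[0,0,0],0.5]]'; python3 - <<'E'
from h import *
arm.read_camera("side");arm.read_camera("top")
def show(nm,r): print(nm,np.round(r[0],4).tolist(),round(r[1],3),(r[0][:2]-[.4953,-.2395])@[np.cos(.107),np.sin(.107)])
m={n:max(arm.regions_of(n,"cover"),key=lambda d:d["conf"])["pixels"] for n in ("top","side")}
show("cover",fit(COVER,m,[.4953,-.2395,.083,.107]));
cv2.imwrite("pics/t6.png",cv2.resize(arm.read_camera("top")[120:270,220:420],None,fx=4,fy=4))
E
```

```text
clock: 68.55
eef_pos: [0.564, -0.0092, 0.1735]
tcp_rot: [3.142, -0.0, 0.001]
force: [0.0, -0.2, 0.1]
opening: 0.625
gripper_force: 0.0
cover [0.4973, -0.2369, 0.0834, 0.113] 0.028 0.0022414368058322675
```

View pics/t6.png

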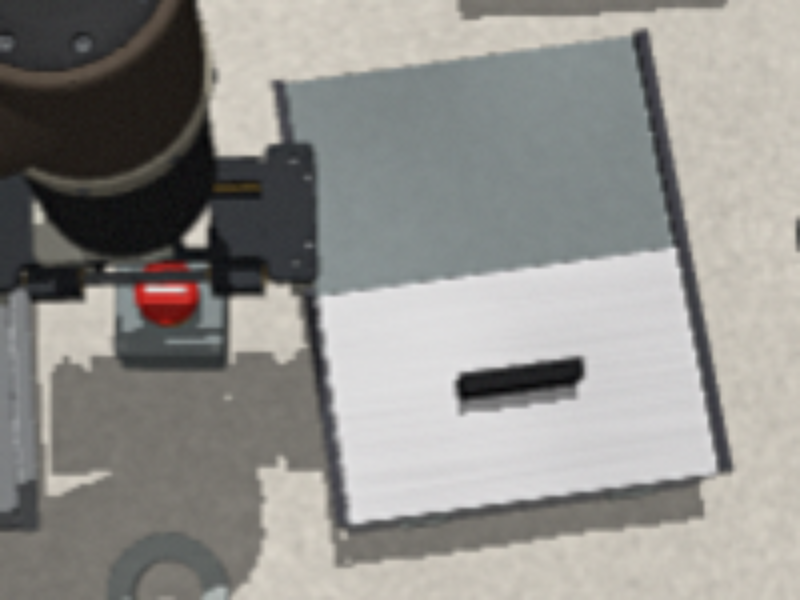

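The cover is shut, flush with the case front (crop 345,520 to 715,475), and the red head (165,295) lies between the fingers. Now pre-turn and descend.

```bash
python3 -m handwheel '[[[0.08,0.06,0],[0,0,0],0.6],[[0,0,0],[0,0,-1],0.6],[[0,0,0],[0,0,-1],0.6],[[0,0,0],[0,0,-1],0.6],[[0,0,0],[0,0,-1],0.6],[[0,0,0],[0,0,-1],0.6],[[0,0,0.8],[0,0,0],0.6],[[0,0,0.8],[0,0,0],0.6],[[0,0,0.8],[0,0,0],0.6],[[0,0,0.8],[0,0,0],0.6],[[0,0,0.8],[0,0,0],0.6],[[0,0,0.6],[0,0,0],0.6],[[0,0,0.25],[0,0,0],0.6],[[0,0,0],[0,0,0],0.6]]'; python3 - <<'E'
from h import *
cv2.imwrite("pics/s7.png",cv2.resize(arm.read_camera("side")[150:250,220:350],None,fx=5,fy=5))
E
```

```text
clock: 70.55
eef_pos: [0.5653, -0.0119, 0.0764]
tcp_rot: [3.142, 0.0, 0.499]
force: [-1.0, 1.2, -0.2]
opening: 0.802
gripper_force: 0.0
```

View pics/s7.png

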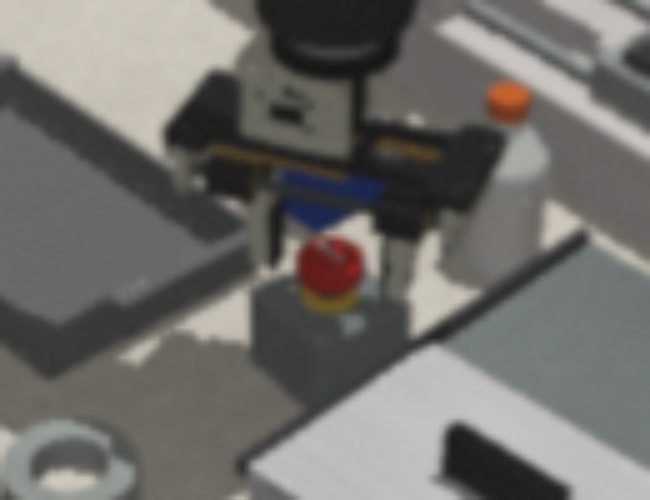

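The fingers straddle the head (crop 330,265). Closing.

```bash
python3 -m handwheel '[[[0,0,0],[0,0,0],-1],[[0,0,0],[0,0,0],-1],[[0,0,0],[0,0,0],-1],[[0,0,0],[0,0,0],-1],[[0,0,0],[0,0,0],-1],[[0,0,0],[0,0,0],-1]]' 35
```

```text
clock: 71.35
eef_pos: [0.5647, -0.0105, 0.0769]
tcp_rot: [-3.14, -0.0, 0.499]
force: [-4.9, 9.3, 5.2]
opening: 0.484
gripper_force: 35.0
```

```bash
python3 -m handwheel '[[[0,-0.07,0],[0,0,0],-1],[[0,0,-0.045],[0,0,1],-1],[[0,0,-0.045],[0,0,1],-1],[[0,0,-0.045],[0,0,1],-1],[[0,0,-0.045],[0,0,1],-1],[[0,0,0],[0,0,0],-1]]' 45
```

```text
clock: 72.1
eef_pos: [0.5643, -0.0097, 0.08]
tcp_rot: [-3.14, 0.0, 0.098]
force: [-2.4, 6.5, 1.3]
opening: 0.485
gripper_force: 45.0
```

```bash
python3 -m handwheel '[[[0,-0.03,-0.045],[0,0,1],-1],[[0,0,-0.045],[0,0,1],-1],[[0,0,-0.045],[0,0,1],-1],[[0,0,-0.045],[0,0,1],-1],[[0,0,-0.045],[0,0,1],-1],[[0,0,0],[0,0,1],-1],[[0,0,0],[0,0,0.8],-1],[[0,0,0],[0,0,0],-1]]'; python3 - <<'E'
from h import *
print(arm.get_obs()["ft_torque"])
E
```

```text
clock: 73.1
eef_pos: [0.5647, -0.0086, 0.085]
tcp_rot: [-3.14, 0.0, -0.581]
force: [-3.6, 9.3, 3.2]
opening: 0.483
gripper_force: 45.0
[3.47636712 1.28859999 0.2051821 ]
```

```bash
python3 -m handwheel '[[[0,0,0],[0,0,0],0.6],[[0,0,0],[0,0,0],0.6],[[0,0,0],[0,0,0],0.6],[[0,0,0],[0,0,0],0.6],[[0,0,-0.8],[0,0,0],0.6],[[0,0,-1],[0,0,0],0.6],[[0,0,-1],[0,0,0],0.6],[[0,0,-1],[0,0,0],0.6],[[0,0,-1],[0,0,0],0.6],[[0,0,-1],[0,0,0],0.6],[[0,0,-1],[0,0,0],0.6],[[0,0,0],[0,0,0],0.6]]'; python3 - <<'E'
from h import *
a=cv2.resize(arm.read_camera("side")[150:250,230:330],None,fx=4,fy=4)
b=cv2.resize(arm.read_camera("top")[140:240,220:320],None,fx=4,fy=4)
cv2.imwrite("pics/s8.png",np.hstack([a,b]))
print([np.round(d["uv"],1) for d in arm.tip_of("side","stop_top")])
r=[d for d in arm.regions_of("side","stop_top") if np.hypot(d["uv"][0]-285,d["uv"][1]-201)<15]
for d in r: print(d["conf"],fit([cyl(.022,0,.02)],{"side":d["pixels"]},[.5657,-.0105,.08,0],(1,2)))
E
```

```text
clock: 74.6
eef_pos: [0.5656, -0.01, 0.2235]
tcp_rot: [-3.138, -0.003, -0.581]
force: [0.3, -0.0, 0.2]
opening: 0.797
gripper_force: 0.0
[array([257.5, 271.9]), array([285.8, 197.2]), array([284.7, 161. ])]
0.65 (array([ 0.5657    , -0.009625  ,  0.08210938,  0.        ]), np.float64(0.34448818897637795))
```

View pics/s8.png

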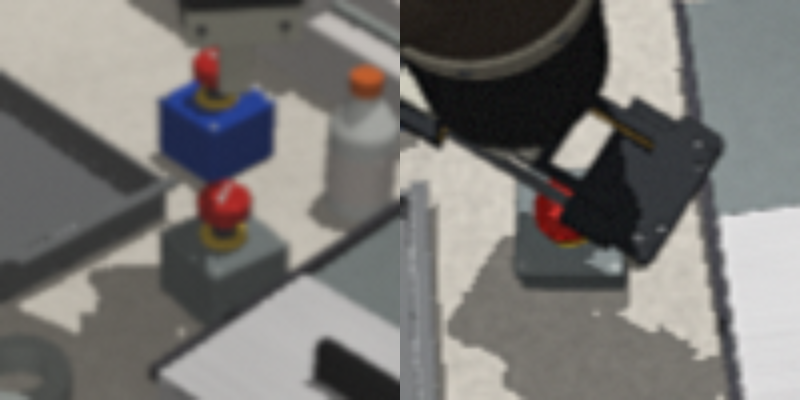

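The head is up: the fit puts its underside at 82 mm, and the stem shows at crop (222,232). Its white mark has turned, and the bottle stands. Handing in.

```bash
python3 -c "
from cell import arm;print(arm.finish_job())"
```

```text
the job is handed in; nothing more can be done
None
```

I handed the job in at about 75 s: all four masters are in the shut case, the stop's head is back up after about 1.08 rad of clockwise twist by the hand, and neither the bottle nor the plug gauge was touched; `finish_job()` returned no verdict.

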